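# Slide the red sample rack home in its loading lane

### The arm

A 6-joint arm with a two-finger parallel gripper is mounted at the origin on the work surface. World frame = base frame: x ahead of the robot, y to its left, z up, the work surface at z = 0. Lengths are in m, angles in rad, forces in N, time in s.
With the tool pointing down it reaches from about 0.35 to 0.975 m from the base axis. Payload 4.9 kg.
Tool frame: the origin (TCP) lies on the centre line of the jaws, within the pads' length; the fingertips stand 11 mm ahead of it and the grasp point (between the pads) lies 8 mm behind it; z points along the fingers, y is the direction in which the jaws open and shut (so a half turn about z gives the same grasp; the last joint's range is limited). The gripper opens to 85 mm and grips with 20 to 120 N. Pads are 22 mm wide; open, the fingers measure 114 mm over their backs; the gripper's body (76 mm by 85 mm) begins 54 mm behind the grasp point. The pads swing forward as they close: fully open they stand 13 mm farther back than shut.
Start: joints at [1.218, 0.053, 1.613, -0, 1.476, -0.119], TCP at [0.145, 0.608, 0.242] pointing down, gripper open.
Joint ranges: [-3.01, 3.01], [-1.01, 2.22], [0.06, 2.58], [-1.02, 4.17], [0.09, 2.62], [-3.14, 3.14]. Speed limits (rad/s): [2.57, 2.57, 3.14, 3.14, 3.14, 3.14].

### API

Orientations are given as a rotation vector (axis times angle).
In Python, from station import ctrl gives the robot as it stands.
- The arm moves only by the tool send_rows, never from a script. Its argument "series" is a list of rows, each an object of numbers: "tx", "ty", "tz": the shift along the tool's x, y, z in cm; "wx", "wy", "wz": the turn, a rotation vector about the tool's x, y, z in rad; "jaw": the closure, from 0 (fully open) to 1 (shut). In form: [{"tx": .., "ty": .., "tz": .., "wx": .., "wy": .., "wz": .., "jaw": ..}, ...]. A call has 1 to 5 rows; each row shifts and turns the pose as measured when the row begins, along the tool's axes as they then stand; what a row does not reach is not made up. A row lasts 1/8 s, in which the tool goes at most 62.5 mm and 10.7 degrees, less where a joint would pass 70% of its speed; a pose out of reach is approached as far as the arm can. A call is refused whole if a number of a shift passes 6.25 or a number of a turn 0.188, either way. A call with a gripper value outside its range is refused whole. The fingers move at their own pace and stop on an object; "squeeze" is the grip in N (left out, the last holds). Time passes only in rows, so rows that do not move let the fingers close. It gives the time, the measured TCP pose, the force and the opening at its end, in the units of the state.
- ctrl.get_obs(): the state, without advancing time (a new reading comes with each control period).
- ctrl.get_image(name): name is "side" or "top"; returns the picture (420x560x3 uint8, red, green, blue); there is no depth.
- ctrl.camera_info(name): a dict with "mtx" (3x3 intrinsics, pixels), "k1" (the pictures are not rectified: a ray, as slopes to the right and down, at radius r is drawn at 1 + k1 r^2 times it, then the intrinsics apply), "R" (3x3) and "t" (3): a world point X has camera coordinates R X + t. Camera axes: x right, y down, z forward; pixel columns grow to the right and rows downward; lengths in m; the calibration is good to about 2 mm. A picture is of the moment at which its call begins. camera_info takes no time and is no camera call.
- ctrl.finish_job(): hands the job in, once; it reports no verdict.
The state is a dict: "t": time; "q": joint angles; "dq": joint speeds; "effort": joint torques, N m; "tool_pos": TCP position; "tool_rot": TCP orientation; "contact_force": force on the tool from outside, world axes, zero at the start; "wrist_torque": the same for the moment, N m; "opening": finger opening in m.
Only numpy, scipy, OpenCV 4.12 (cv2) and the standard library are available. Lean on these libraries where they do the work, as an engineer would, in place of code of your own. Each camera call takes 0.05 s, during which the arm holds its last target.

### The job

Using fingertips only, gently push the red tube rack down the lane it stands in front of until it sits square against the end stop, then take the fingers away. Its tubes have just settled, so line it up as needed and keep it clear: neither the rack nor the robot may touch the guide rails. Only slide it, without pinching, lifting or tipping it, and leave the blue rack, flask, bottle and jar alone.

Things in the scene. Friction and masses are not known exactly. Their poses are not given: they have to be found in the camera images.
- red_rack: red tube rack, 62 mm wide (its x) by 112 mm long (its y), body 50 mm high, 15 capped tubes fixed in it, tops 66 mm above its underside; about 0.4 kg. Origin: centre of its underside. Both ends look alike. It stands on the tray's open head before one of the two lane mouths, up to 14 mm off that lane's centre line and 0.22 rad askew; a few newtons slide it.
- blue_rack: blue tube rack, 62 mm wide (its x) by 112 mm long (its y), body 50 mm high, 15 capped tubes fixed in it, tops 66 mm above its underside; about 0.4 kg. Origin: centre of its underside. Both ends look alike. Stands before the mouth of the other lane, and stays there.
- tray: fixed loading tray, 270 mm (its x) by 500 mm (its y); the floor the racks slide on is 14 mm above the bench. Origin: bench level at the tray's centre. Two straight lanes run along its y, centre lines at its x = -65 and x = +65 mm; racks travel toward -y. Lane mouths at y = +20 mm, end stop face at y = -215 mm; from y = +20 to +250 mm it is an open flat head.
- stop (a point): middle of the face of the steel end stop that closes both lanes, at the tray's x = 0, y = -215 mm, floor height; tray's axes. The stop is 40 mm high above the floor. A rack that is home has its origin 56 mm before it (tray y = -159 mm). Behind it is a white transfer unit, 85 mm high above the bench.
- rails: the four fixed aluminium guide rails; origin and axes as the tray's. Each lane has one on either side, inner faces 39 mm from the lane's centre line (8 mm free on each side of a centred rack), 8 mm thick, tops 29 mm above the bench (15 mm above the tray floor), running from y = -215 mm to y = +20 mm.
- flask: stoppered conical flask with blue contents, 66 mm across, 108 mm high, loose on the bench beyond the tray. Origin: centre of its base.
- bottle: amber bottle, 54 mm across, 105 mm high, loose on the bench beyond the tray. Origin: centre of its base.
- jar: clear jar with white lid, 52 mm across, 60 mm high, loose on the bench near the open head of the tray. Origin: centre of its base.
Not all that is in view belongs to the job. What is shaped like the blue_rack but green is not meant.

How it is judged:
On the way:
1. the red rack has gone well into its lane (its centre past the mouth) (((x of red_rack in the frame of tray between 0.057 and 0.073 m and x of blue_rack in the frame of tray below 0 m) or (x of red_rack in the frame of tray between -0.073 and -0.057 m and x of blue_rack in the frame of tray above 0 m)) and y of red_rack in the frame of tray below 0.005 m), for 0.1 s.
At the end, for the whole second after the job is handed in: the red rack rests flat in the lane it stood before, within 6 mm of the end stop and square to it within 0.07 rad, still and released; the blue rack still stands before the other lane, within 10 mm of its place (((x of red_rack in the frame of tray between 0.057 and 0.073 m and x of blue_rack in the frame of tray below 0 m) or (x of red_rack in the frame of tray between -0.073 and -0.057 m and x of blue_rack in the frame of tray above 0 m)) and y of red_rack in the frame of tray below -0.153 m and angle between the y axis of red_rack and the y axis of tray, either way round below 0.07 rad and height (world z) of red_rack below 0.018 m and angle between red_rack's own z axis and vertical below 0.05 rad and linear speed of red_rack below 0.01 m/s and distance of blue_rack from where it was at the start of the episode below 0.01 m); the robot touches nothing.
It fails at once if the red rack touches a guide rail (contact force between red_rack and rails above 0.3 N).
It fails at once if the robot touches a guide rail (contact force between any of the fingers, the arm and rails above 0.5 N).
It fails at once if the red rack is lifted more than 6 mm, or tipped more than 0.12 rad (height (world z) of red_rack above 0.02 m or angle between red_rack's own z axis and vertical above 0.12 rad).
It fails at once if the red rack is pinched or shoved with more than 30 N (contact force between the fingers and red_rack above 30 N).
It fails at once if the blue rack is moved more than 10 mm, or the flask, bottle or jar more than 15 mm (distance of blue_rack from where it was at the start of the episode above 0.01 m or distance of any of flask, bottle, jar from where it was at the start of the episode above 0.015 m).
It also fails if it takes over 54 s, if anything falls off the work surface, if the arm or the gripper's body presses on something with over 40 N, if the wrist force passes 120 N, or if a joint passes its speed limit or range.

## Working session

There is one attempt and no reset: what is moved stays moved. The work goes in short steps, Python scripts to look and compute and a tool call to move; the robot and the scene stay as the last step left them, time stands still between calls to the robot, and variables do not carry over. Pictures are saved under pics/ and viewed, and the job is handed in when it is done.

Besides the shell and the picture viewer there is one more tool, called after "Emit:" as name(argument=value, ...) on one line, values as JSON. send_rows: Moves the arm, as the interface text tells. Its arguments: {"type":"object","properties":{"series":{"type":"array"},"squeeze":{"type":"number"}},"required":["series"]}

```bash
ls; mkdir -p pics; python3 - <<'E'
from station import ctrl
import cv2
for n in("top","side"):
    im=ctrl.get_image(n); cv2.imwrite(f"pics/{n}0.png",im[:,:,::-1])
    print(n,ctrl.camera_info(n))
print(ctrl.get_obs())
E
```

```text
pics
top {'mtx': array([[441.89715261,   0.        , 269.75167534],
       [  0.        , 441.89715261, 211.77101826],
       [  0.        ,   0.        ,   1.        ]]), 'k1': 0.01614340549129512, 'R': array([[-0.01457188, -0.99986012, -0.00821009],
       [-0.99282704,  0.01544289, -0.11855797],
       [ 0.11866817,  0.00642359, -0.99291319]]), 't': array([0.10742938, 0.63580312, 1.13435167])}
side {'mtx': array([[436.35816427,   0.        , 283.59706582],
       [  0.        , 436.35816427, 207.54115195],
       [  0.        ,   0.        ,   1.        ]]), 'k1': -0.10083763848195014, 'R': array([[ 0.91237473, -0.40927257,  0.00826594],
       [-0.31485011, -0.71450116, -0.62478596],
       [ 0.26161378,  0.56743638, -0.78075232]]), 't': array([-0.54007234,  0.26653641,  0.94516248])}
{'t': 0.1, 'q': array([ 1.21801491e+00,  5.32956873e-02,  1.61413211e+00,  4.05694045e-06,
        1.47602014e+00, -1.19019921e-01]), 'dq': array([-1.56115714e-03, -2.57996595e-03, -1.77361791e-03,  2.28643634e-05,
        2.26867144e-03, -3.16129949e-04]), 'effort': array([-3.66280110e-04, -3.94900203e+01, -3.71363604e+01, -1.60820387e-04,
        3.88554996e-03,  4.25832255e-06]), 'tool_pos': array([0.14459738, 0.60749018, 0.24119763]), 'tool_rot': array([-3.66305656e-01, -3.11972236e+00,  2.83168202e-03]), 'contact_force': array([-0.19206828,  0.14336755, -0.39112751]), 'wrist_torque': array([-0.02584751,  0.0178317 , -0.02558469]), 'opening': 0.08539695223572263}
```

View pics/top0.png

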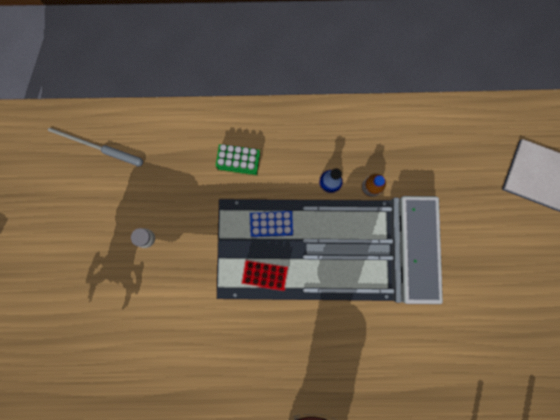

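View pics/side0.png

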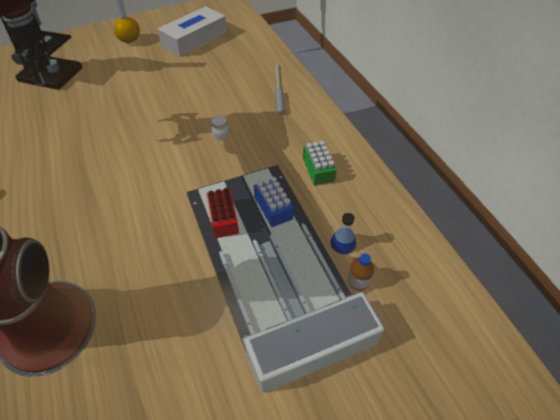

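```bash
python3 - <<'E'
import cv2
a=cv2.imread("pics/top0.png")[190:310,205:450]
cv2.imwrite("pics/top0c.png",cv2.resize(a,None,fx=3.2,fy=3.2,interpolation=cv2.INTER_CUBIC))
a=cv2.imread("pics/side0.png")[160:390,180:390]
cv2.imwrite("pics/side0c.png",cv2.resize(a,None,fx=2.6,fy=2.6,interpolation=cv2.INTER_CUBIC))
E
```

```text
(no output)
```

View pics/top0c.png

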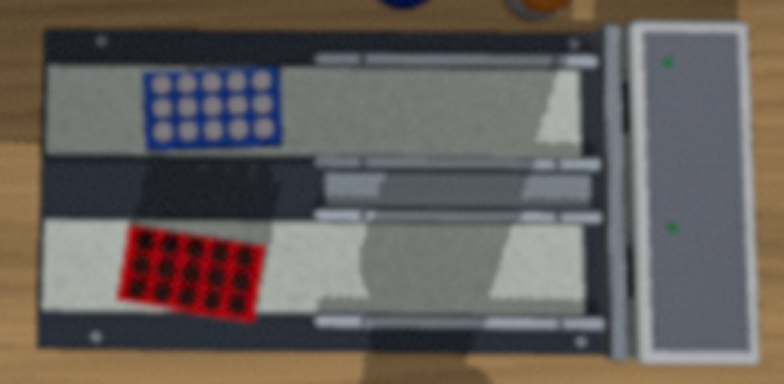

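View pics/side0c.png

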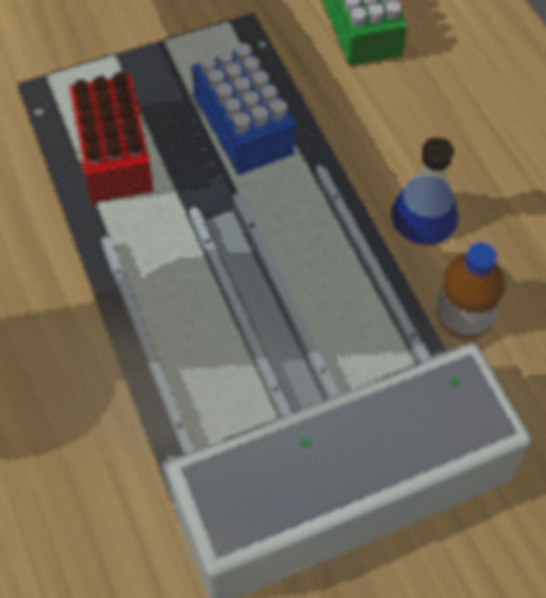

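```bash
cat > h.py <<'E'
import numpy as np,cv2
from station import ctrl
def ray(name,px):
    c=ctrl.camera_info(name);K=c["mtx"];px=np.atleast_2d(px).astype(float)
    d=np.array([[0,0,0,0,0.]]);d[0,0]=c["k1"]
    n=cv2.undistortPoints(px[:,None],K,d[0])[:,0]
    D=np.c_[n,np.ones(len(n))]@c["R"]; o=-c["R"].T@c["t"]
    return o,D
def onz(name,px,z):
    o,D=ray(name,px); z=np.broadcast_to(z,len(D)); return o+D*((z-o[2])/D[:,2])[:,None]
def proj(name,X):
    c=ctrl.camera_info(name);r,_=cv2.Rodrigues(c["R"]);return cv2.projectPoints(np.atleast_2d(X).astype(float),r,c["t"],c["mtx"],np.array([c["k1"],0,0,0,0.]))[0][:,0]
E
python3 - <<'E'
from h import *
np.set_printoptions(precision=4,suppress=True)
c=lambda l:np.array(l)/3.2+[205,190]
R=c([[316,59],[598,61],[316,162],[601,164],[316,215],[602,217],[316,323],[603,323]])
print("rails",onz("top",R,.029))
print("tray",onz("top",c([[46,29],[39,347]]),.014))
im=cv2.imread("pics/top0.png").astype(int);b,g,r=im[...,0],im[...,1],im[...,2]
m=((r>60)&(r>2.2*g)&(r>2.2*b)).astype(np.uint8);m[:255]=0;m[300:]=0;m[:,:230]=0;m[:,300:]=0
m=cv2.morphologyEx(m,cv2.MORPH_CLOSE,np.ones((5,5)))
q=cv2.boxPoints(cv2.minAreaRect(np.argwhere(m)[:,::-1].astype(np.float32)));print(q,m.sum())
print("red",onz("top",q,.064))
# tray mask dark-edge: bright rails rows profile
s=cv2.imread("pics/side0.png")
sc=lambda l:np.array(l)/2.6+[180,160]
print("side rails",onz("side",sc([[107,240],[196,212],[238,200],[323,170]]),.029))
print("side tray",onz("side",sc([[20,84],[255,15]]),.014))
E
```

```text
rails [[ 0.646   0.0068  0.029 ]
 [ 0.6407 -0.2279  0.029 ]
 [ 0.56    0.0089  0.029 ]
 [ 0.5549 -0.2263  0.029 ]
 [ 0.5163  0.0099  0.029 ]
 [ 0.5114 -0.225   0.029 ]
 [ 0.4286  0.012   0.029 ]
 [ 0.4255 -0.2216  0.029 ]]
tray [[0.6772 0.2345 0.014 ]
 [0.4114 0.2405 0.014 ]]
[[241.5406 283.7567]
 [245.5135 259.9189]
 [287.8378 266.973 ]
 [283.8649 290.8108]] 1004
red [[0.4509 0.1722 0.064 ]
 [0.511  0.1616 0.064 ]
 [0.4915 0.0535 0.064 ]
 [0.4317 0.0648 0.064 ]]
side rails [[ 0.4315  0.0077  0.029 ]
 [ 0.5181  0.0036  0.029 ]
 [ 0.5594  0.0004  0.029 ]
 [ 0.6481 -0.0004  0.029 ]]
side tray [[0.4131 0.2365 0.014 ]
 [0.6772 0.2288 0.014 ]]
```

Emit:
send_rows(series=[{"tx": -3.5, "ty": -4.1, "tz": 0.5, "jaw": 0}, {"tx": -3.5, "ty": -4.1, "tz": 0.5, "jaw": 0}, {"tx": -3.5, "ty": -4.1, "tz": 0.5, "jaw": 0}, {"tx": -3.5, "ty": -4.1, "tz": 0.5, "jaw": 0}, {"tx": -3.5, "ty": -4.1, "tz": 0.5, "jaw": 0}])

```text
invalid input at $.series[0]: expected keys tx, ty, tz, wx, wy, wz, jaw
```

```bash
cat >> h.py <<'E'
from scipy.spatial.transform import Rotation as Ro
TH=0.021; O=np.array([.538,-.012]); TX=np.array([np.cos(TH),-np.sin(TH)]); TY=np.array([np.sin(TH),np.cos(TH)])
def totray(p): d=np.asarray(p)[...,:2]-O; return np.stack([d@TX,d@TY],-1)
def toworld(p): p=np.asarray(p); return O+p[...,:1]*TX+p[...,1:2]*TY
def need(tray_xy,z,yaxis_heading):
    """shift in cm in tool axes to reach; heading=atan2(x,y) of tool y axis"""
    o=ctrl.get_obs();R=Ro.from_rotvec(o["tool_rot"]).as_matrix();p=o["tool_pos"]
    tgt=np.r_[toworld(tray_xy),z]
    yh=np.arctan2(R[0,1],R[1,1])
    print("t",round(o["t"],2),"tcp",p.round(4),"tray",totray(p).round(4),"yh",round(yh,4),"tilt",R[:,2].round(3),"F",o["contact_force"].round(1),"op",round(o["opening"],4))
    print("shift cm",(R.T@(tgt-p)*100).round(2),"wz",round(yaxis_heading-yh,3))
E
python3 - <<'E'
from h import *
need([-.14,.13],.15,TH)
E
```

```text
t 0.1 tcp [0.1446 0.6075 0.2412] tray [-0.4063  0.6111] yh 0.2338 tilt [-0.001 -0.002 -1.   ] F [-0.2  0.1 -0.4] op 0.0854
shift cm [-36.19 -41.38   9.19] wz -0.213
```

Emit:
send_rows(series=[{"tx": -3.5, "ty": -4.1, "tz": 0.5, "wx": 0, "wy": 0, "wz": 0, "jaw": 0}, {"tx": -3.5, "ty": -4.1, "tz": 0.5, "wx": 0, "wy": 0, "wz": 0, "jaw": 0}, {"tx": -3.5, "ty": -4.1, "tz": 0.5, "wx": 0, "wy": 0, "wz": 0, "jaw": 0}, {"tx": -3.5, "ty": -4.1, "tz": 0.5, "wx": 0, "wy": 0, "wz": 0, "jaw": 0}, {"tx": -3.5, "ty": -4.1, "tz": 0.5, "wx": 0, "wy": 0, "wz": 0, "jaw": 0}])

```text
t: 0.72
tool_pos: [0.2687, 0.3624, 0.2131]
tool_rot: [-0.356, -3.12, 0.008]
contact_force: [0.9, -0.8, -0.2]
opening: 0.0854
```

```bash
python3 - <<'E'
from h import *
need([-.14,.13],.15,TH)
E
```

```text
t 0.72 tcp [0.2687 0.3624 0.2131] tray [-0.2771  0.3687] yh 0.227 tilt [-0.002 -0.005 -1.   ] F [ 0.9 -0.8 -0.2] op 0.0854
shift cm [-18.31 -20.53   6.41] wz -0.206
```

Emit:
send_rows(series=[{"tx": -4.0, "ty": -4.4, "tz": 1.2, "wx": 0, "wy": 0, "wz": 0, "jaw": 0}, {"tx": -4.0, "ty": -4.4, "tz": 1.2, "wx": 0, "wy": 0, "wz": 0, "jaw": 0}, {"tx": -4.0, "ty": -4.4, "tz": 1.2, "wx": 0, "wy": 0, "wz": 0, "jaw": 0}, {"tx": -4.0, "ty": -4.4, "tz": 1.2, "wx": 0, "wy": 0, "wz": 0, "jaw": 0}, {"tx": 0, "ty": 0, "tz": 0, "wx": 0, "wy": 0, "wz": -0.18, "jaw": 0}])

```text
t: 1.35
tool_pos: [0.3874, 0.1445, 0.1629]
tool_rot: [-0.074, -3.14, 0.008]
contact_force: [0.7, -0.2, 0.5]
opening: 0.0856
```

```bash
python3 - <<'E'
from h import *
need([-.14,.131],.10,TH)
E
```

```text
t 1.35 tcp [0.3874 0.1445 0.1629] tray [-0.1539  0.1533] yh 0.047 tilt [-0.001 -0.005 -1.   ] F [ 0.7 -0.2  0.5] op 0.0856
shift cm [-1.45 -2.16  6.3 ] wz -0.026
```

Emit:
send_rows(series=[{"tx": -1.4, "ty": -2.1, "tz": 2.0, "wx": 0, "wy": 0, "wz": -0.026, "jaw": 0}, {"tx": 0, "ty": 0, "tz": 4.0, "wx": 0, "wy": 0, "wz": 0, "jaw": 0}, {"tx": 0, "ty": 0, "tz": 0, "wx": 0, "wy": 0, "wz": 0, "jaw": 0}])

```text
t: 1.72
tool_pos: [0.4006, 0.1202, 0.1012]
tool_rot: [-0.036, -3.14, 0.007]
contact_force: [-0.2, 0.8, 0.7]
opening: 0.0856
```

```bash
python3 - <<'E'
from h import *
need([-.14,.131],.042,TH)
for n,b in(("top",(slice(190,320),slice(200,420))),("side",(slice(120,320),slice(150,330)))):
    im=ctrl.get_image(n)[:,:,::-1]; cv2.imwrite(f"pics/{n}1.png",im)
    cv2.imwrite(f"pics/{n}1c.png",cv2.resize(im[b],None,fx=3,fy=3,interpolation=cv2.INTER_CUBIC))
E
```

```text
t 1.73 tcp [0.4006 0.1202 0.1012] tray [-0.1401  0.1293] yh 0.023 tilt [-0.002 -0.005 -1.   ] F [-0.2  0.8  0.7] op 0.0856
shift cm [-0.02  0.2   5.92] wz -0.002
```

View pics/top1c.png

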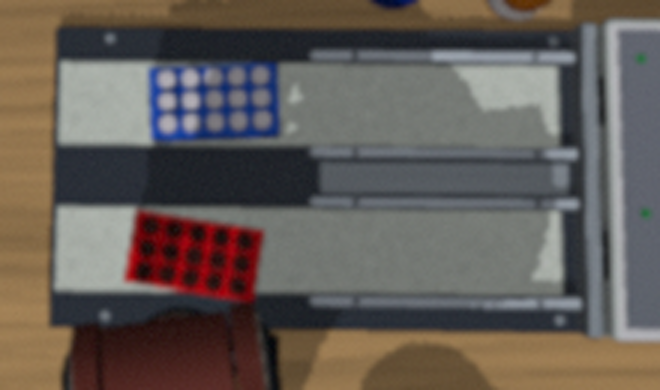

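View pics/side1c.png

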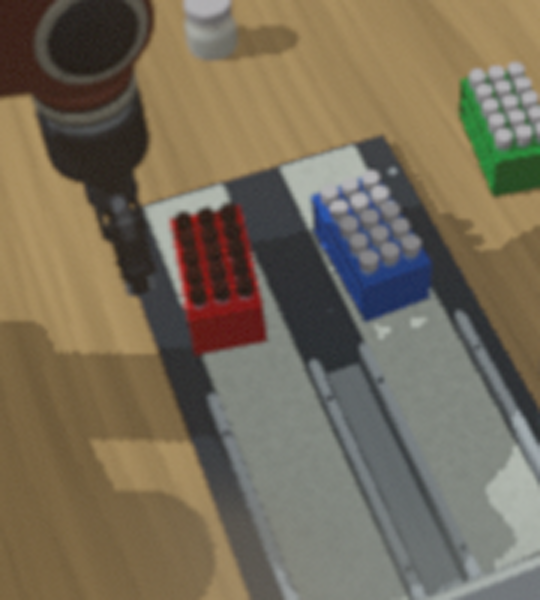

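```bash
python3 - <<'E'
from h import *
o,D=ray("side",[[150+135/3,120+292/3]])
for y in(.065,.07,.075):
    print(y,o+D[0]*((y-o[1])/D[0,1]))
E
```

```text
0.065 [0.39757266 0.065      0.11601349]
0.07 [0.39811208 0.07       0.10973958]
0.075 [0.39865149 0.075      0.10346567]
```

Emit:
send_rows(series=[{"tx": 0, "ty": 0.2, "tz": 3.0, "wx": 0, "wy": 0.005, "wz": 0, "jaw": 0}, {"tx": 0, "ty": 0, "tz": 2.4, "wx": 0, "wy": 0, "wz": 0, "jaw": 0}, {"tx": 0, "ty": 0, "tz": 0.2, "wx": 0, "wy": 0, "wz": 0, "jaw": 0}])

```text
t: 2.2
tool_pos: [0.4092, 0.1245, 0.0553]
tool_rot: [0.031, 3.127, -0.003]
contact_force: [-0.2, 0.1, 0.1]
opening: 0.0853
```

```bash
python3 - <<'E'
from h import *
need([-.1075,.131],.042,TH)
for n,b in(("side",(slice(140,300),slice(150,300))),):
    im=ctrl.get_image(n)[:,:,::-1]
    cv2.imwrite(f"pics/{n}2c.png",cv2.resize(im[b],None,fx=3.6,fy=3.6,interpolation=cv2.INTER_CUBIC))
E
```

```text
t 2.2 tcp [0.4092 0.1245 0.0553] tray [-0.1316  0.1338] yh 0.0199 tilt [ 0.014 -0.002 -1.   ] F [-0.2  0.1  0.1] op 0.0853
shift cm [-2.39 -0.28  1.36] wz 0.001
```

View pics/side2c.png

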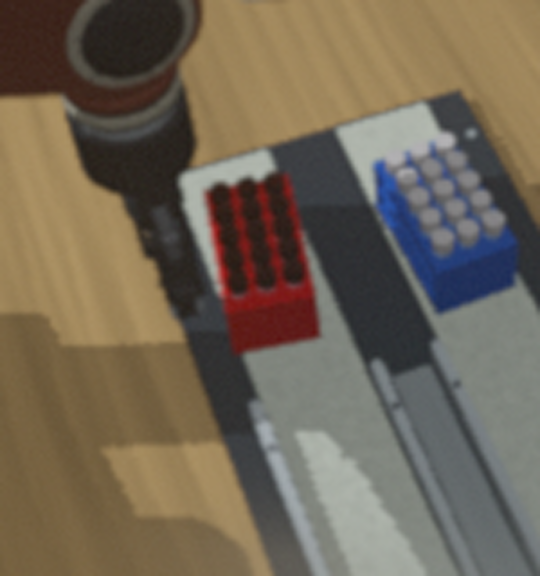

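Emit:
send_rows(series=[{"tx": 0.2, "ty": -0.2, "tz": 1.0, "wx": 0, "wy": 0.014, "wz": 0, "jaw": 0}, {"tx": 0, "ty": 0, "tz": 0.5, "wx": 0, "wy": 0, "wz": 0, "jaw": 0}, {"tx": 0, "ty": 0, "tz": 0, "wx": 0, "wy": 0, "wz": 0, "jaw": 0}])

```text
t: 2.62
tool_pos: [0.4106, 0.123, 0.0439]
tool_rot: [0.03, 3.134, -0.001]
contact_force: [0.4, -0.1, -0.1]
opening: 0.0858
```

```bash
python3 - <<'E'
from h import *
need([-.1075,.131],.038,TH)
E
```

```text
t 2.62 tcp [0.4106 0.123  0.0439] tray [-0.1302  0.1323] yh 0.0193 tilt [ 0.007 -0.001 -1.   ] F [ 0.4 -0.1 -0.1] op 0.0858
shift cm [-2.26 -0.14  0.6 ] wz 0.002
```

Emit:
send_rows(series=[{"tx": -0.2, "ty": 0, "tz": 0.3, "wx": 0, "wy": 0.005, "wz": 0, "jaw": 0}, {"tx": -0.3, "ty": 0, "tz": 0.2, "wx": 0, "wy": 0, "wz": 0, "jaw": 0}, {"tx": -0.3, "ty": 0, "tz": 0, "wx": 0, "wy": 0, "wz": 0, "jaw": 0}, {"tx": -0.3, "ty": 0, "tz": 0, "wx": 0, "wy": 0, "wz": 0, "jaw": 0}])

```text
t: 3.12
tool_pos: [0.4228, 0.1228, 0.0391]
tool_rot: [0.031, 3.139, -0.001]
contact_force: [-0.7, -0.5, -0.5]
opening: 0.0855
```

```bash
cat >> h.py <<'E'
def snap(k,n,b,f=3.5):
    im=ctrl.get_image(n)[:,:,::-1]; cv2.imwrite(f"pics/{n}{k}.png",im)
    cv2.imwrite(f"pics/{n}{k}c.png",cv2.resize(im[b[0]:b[1],b[2]:b[3]],None,fx=f,fy=f,interpolation=cv2.INTER_CUBIC)); return im
def red(im,name="top"):
    a=im.astype(int);b,g,r=a[...,0],a[...,1],a[...,2]
    m=((r>60)&(r>2.2*g)&(r>2.2*b)).astype(np.uint8);m[:240]=0;m[305:]=0;m[:,:220]=0;m[:,400:]=0
    m=cv2.morphologyEx(m,cv2.MORPH_CLOSE,np.ones((5,5)))
    c=max(cv2.findContours(m,0,1)[0],key=cv2.contourArea)
    q=cv2.boxPoints(cv2.minAreaRect(c.astype(np.float32)+0)); P=onz("top",q,.064)[:,:2]
    e=[P[1]-P[0],P[2]-P[1]]; e=sorted(e,key=np.linalg.norm); l=e[1]*np.sign(e[1][1])
    print("red sz",[np.linalg.norm(x).round(4) for x in e],"ctr",P.mean(0).round(4),"tray",totray(P.mean(0)).round(4),"skew",round(np.arctan2(l[0],l[1])-TH,3))
E
python3 - <<'E'
from h import *
need([-.1075,.131],.038,TH)
red(snap(3,"top",(190,320,200,420)));snap(3,"side",(140,300,150,300))
E
```

```text
t 3.12 tcp [0.4228 0.1228 0.0391] tray [-0.118   0.1324] yh 0.0194 tilt [ 0.003 -0.001 -1.   ] F [-0.7 -0.5 -0.5] op 0.0855
shift cm [-1.05 -0.14  0.11] wz 0.002
red sz [np.float64(0.0726), np.float64(0.1081)] ctr [0.4654 0.1154] tray [-0.0753  0.1258] skew 0.158
```

View pics/top3c.png

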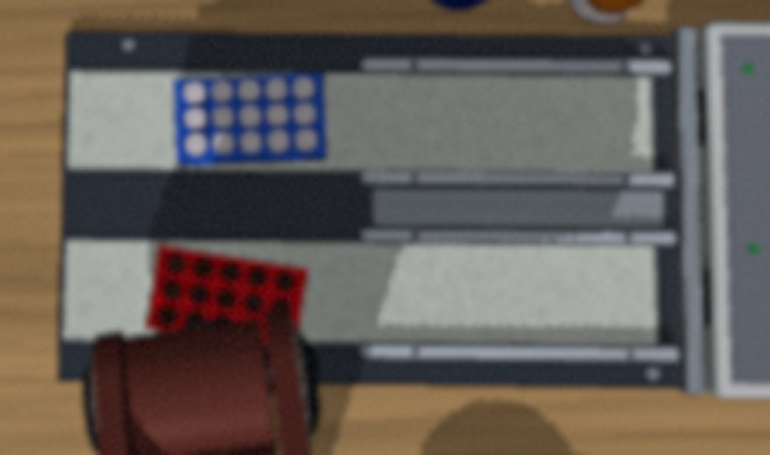

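View pics/side3c.png

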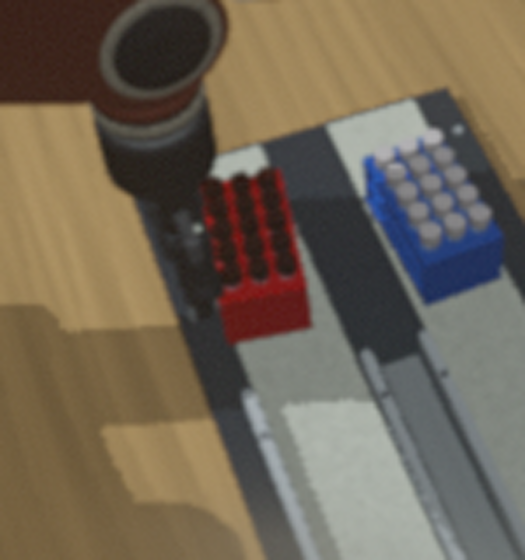

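Emit:
send_rows(series=[{"tx": -0.3, "ty": 0, "tz": 0, "wx": 0, "wy": 0, "wz": 0, "jaw": 0}, {"tx": -0.25, "ty": 0, "tz": 0, "wx": 0, "wy": 0, "wz": 0, "jaw": 0}, {"tx": -0.25, "ty": 0, "tz": 0, "wx": 0, "wy": 0, "wz": 0, "jaw": 0}])

```text
t: 3.6
tool_pos: [0.4302, 0.1224, 0.0387]
tool_rot: [-0.031, -3.141, 0.002]
contact_force: [-1.8, -0.7, 0.8]
opening: 0.0851
```

```bash
cat >> h.py <<'E'
def redtop(im):
    """far (+x) long edge from top view: line through upper boundary of the red mask"""
    a=im.astype(int);b,g,r=a[...,0],a[...,1],a[...,2]
    m=((r>60)&(r>2.2*g)&(r>2.2*b));m[:240]=0;m[305:]=0;m[:,:220]=0;m[:,400:]=0
    pts=[(c,np.argmax(m[:,c])) for c in range(220,400) if m[:285,c].any()]
    pts=np.array(pts,float)
    x0,x1=pts[:,0].min(),pts[:,0].max(); p=pts[(pts[:,0]>x0+6)&(pts[:,0]<x1-4)]
    P=totray(onz("top",p-[0,.5],.064)); k=np.polyfit(P[:,1],P[:,0],1); 
    res=P[:,0]-np.polyval(k,P[:,1]); ok=abs(res)<.002; k=np.polyfit(P[ok,1],P[ok,0],1)
    Pa=totray(onz("top",np.array([[x0-.5,p[0,1]],[x1+.5,p[-1,1]]]),.064))
    s=np.arctan(k[0]); ymid=Pa[:,1].mean(); c=np.polyval(k,ymid)-.031*np.cos(s)
    print("edge skew",round(s,3),"ends y",Pa[:,1].round(4),"edge x@mid",round(np.polyval(k,ymid),4),"~centre x",round(c,4),"n",ok.sum(),len(p))
E
python3 - <<'E'
from h import *
redtop(cv2.imread("pics/top0.png"));redtop(cv2.imread("pics/top3.png"))
need([-.107,.131],.038,TH)
redtop(snap(4,"top",(190,320,200,420)));snap(4,"side",(140,300,150,300))
E
```

```text
edge skew 0.151 ends y [0.1832 0.0654] edge x@mid -0.0386 ~centre x -0.0693 n 34 34
edge skew 0.147 ends y [0.1807 0.068 ] edge x@mid -0.0388 ~centre x -0.0695 n 32 32
t 3.6 tcp [0.4302 0.1224 0.0387] tray [-0.1106  0.1321] yh 0.0197 tilt [-0.    -0.001 -1.   ] F [-1.8 -0.7  0.8] op 0.0851
shift cm [-0.36 -0.11  0.07] wz 0.001
edge skew 0.08 ends y [0.1807 0.0705] edge x@mid -0.0345 ~centre x -0.0654 n 31 31
```

View pics/side4c.png

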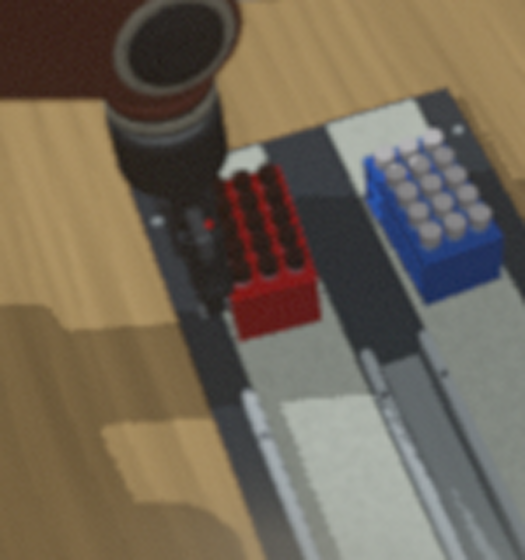

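Emit:
send_rows(series=[{"tx": -0.25, "ty": 0, "tz": 0, "wx": 0, "wy": 0, "wz": 0, "jaw": 0}])

```text
t: 3.82
tool_pos: [0.433, 0.1224, 0.0387]
tool_rot: [0.031, 3.141, -0.002]
contact_force: [-1.4, -0.8, -0.1]
opening: 0.0857
```

```bash
python3 - <<'E'
from h import *
need([-.14,.131],.038,TH)
redtop(snap(5,"top",(190,320,200,420)))
E
```

```text
t 3.83 tcp [0.433  0.1224 0.0387] tray [-0.1078  0.1321] yh 0.0196 tilt [ 0.001 -0.001 -1.   ] F [-1.4 -0.8 -0.1] op 0.0857
shift cm [ 3.22 -0.11  0.07] wz 0.001
edge skew 0.064 ends y [0.1807 0.0705] edge x@mid -0.0329 ~centre x -0.0638 n 31 31
```

Good: skew about 0.06, offset about +1 mm. Back off and go round to the trailing end.

Emit:
send_rows(series=[{"tx": 1.0, "ty": 0, "tz": 0, "wx": 0, "wy": 0, "wz": 0, "jaw": 0}, {"tx": 2.0, "ty": 0, "tz": 0, "wx": 0, "wy": 0, "wz": 0, "jaw": 0}, {"tx": 0, "ty": 0, "tz": -4.0, "wx": 0, "wy": 0, "wz": 0, "jaw": 0.3}, {"tx": 0, "ty": 3.0, "tz": -4.0, "wx": 0, "wy": 0, "wz": 0, "jaw": 0.6}, {"tx": 0, "ty": 5.0, "tz": 0, "wx": 0, "wy": 0, "wz": 0.18, "jaw": 0.6}])

```text
t: 4.5
tool_pos: [0.4028, 0.2005, 0.1208]
tool_rot: [0.309, 3.123, 0.002]
contact_force: [1.5, 0.4, -0.1]
opening: 0.0344
```

```bash
python3 - <<'E'
from h import *
need([-.14,.131],.1,TH+np.pi/2)
im=snap(6,"top",(190,320,200,420)); red(im); redtop(im)
E
```

```text
t 4.5 tcp [0.4028 0.2005 0.1208] tray [-0.1396  0.2096] yh 0.1975 tilt [ 0.004  0.001 -1.   ] F [ 1.5  0.4 -0.1] op 0.0344
shift cm [-1.33 -7.75  2.07] wz 1.394
red sz [np.float64(0.059), np.float64(0.1092)] ctr [0.4801 0.1156] tray [-0.0606  0.1264] skew 0.07
edge skew 0.056 ends y [0.1833 0.0705] edge x@mid -0.0322 ~centre x -0.0632 n 32 32
```

View pics/top6c.png

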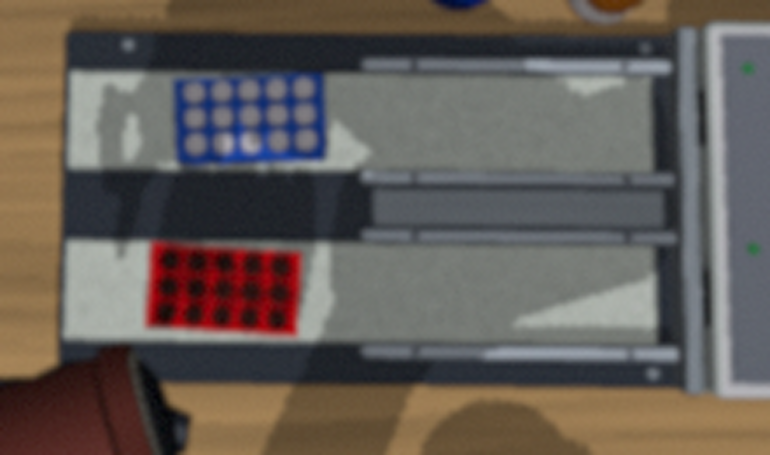

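Emit:
send_rows(series=[{"tx": -0.5, "ty": 1.0, "tz": 0, "wx": 0, "wy": 0, "wz": 0.18, "jaw": 0.7}, {"tx": -1.0, "ty": 1.0, "tz": 0, "wx": 0, "wy": 0, "wz": 0.18, "jaw": 0.7}, {"tx": -1.0, "ty": 1.0, "tz": 0, "wx": 0, "wy": 0, "wz": 0.18, "jaw": 0.7}, {"tx": -1.0, "ty": 1.0, "tz": 0, "wx": 0, "wy": 0, "wz": 0.18, "jaw": 0.7}, {"tx": -0.5, "ty": 1.0, "tz": 0, "wx": 0, "wy": 0, "wz": 0.18, "jaw": 0.7}])

```text
t: 5.18
tool_pos: [0.4587, 0.2276, 0.1199]
tool_rot: [-1.669, -2.661, -0.011]
contact_force: [-0.3, 0.1, -0.4]
opening: 0.0256
```

```bash
python3 - <<'E'
from h import *
need([-.056,.23],.1,TH+.06+np.pi/2)
E
```

```text
t 5.17 tcp [0.4587 0.2276 0.1199] tray [-0.0843  0.2379] yh 1.1204 tilt [ 0.003  0.006 -1.   ] F [-0.3  0.1 -0.4] op 0.0256
shift cm [-2.    2.15  1.99] wz 0.531
```

Emit:
send_rows(series=[{"tx": 0, "ty": 1.0, "tz": 0, "wx": 0, "wy": 0, "wz": 0.18, "jaw": 0.7}, {"tx": 0, "ty": 1.0, "tz": 0, "wx": 0, "wy": 0, "wz": 0.18, "jaw": 0.7}, {"tx": 0, "ty": 0.8, "tz": 0, "wx": 0, "wy": 0, "wz": 0.17, "jaw": 0.7}, {"tx": 0, "ty": 0, "tz": 2.0, "wx": 0, "wy": 0, "wz": 0, "jaw": 0.7}])

```text
t: 5.68
tool_pos: [0.4865, 0.2363, 0.1015]
tool_rot: [-2.326, -2.11, -0.018]
contact_force: [-0.1, 0.1, -0.5]
opening: 0.0254
```

```bash
python3 - <<'E'
from h import *
need([-.056,.228],.048,TH+.06+np.pi/2)
snap(7,"top",(190,320,200,420));snap(7,"side",(110,270,150,300))
E
```

```text
t 5.67 tcp [0.4865 0.2363 0.1015] tray [-0.0567  0.2472] yh 1.668 tilt [ 0.008  0.009 -1.   ] F [-0.1  0.1 -0.5] op 0.0254
shift cm [-1.96  0.18  5.33] wz -0.016
```

View pics/side7c.png

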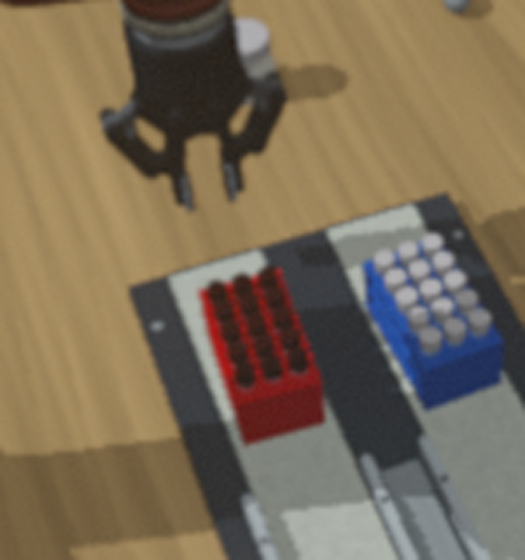

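View pics/top7c.png

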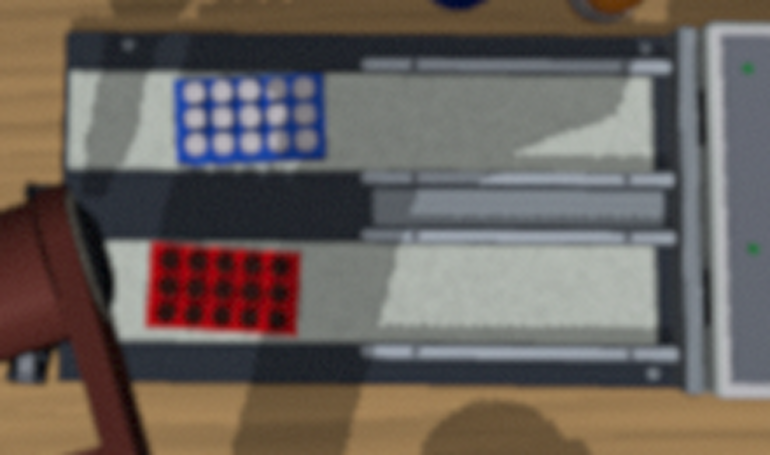

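```bash
python3 - <<'E'
from h import *
o,D=ray("side",np.array([[188,207],[235,200]])/3.5+[150,110])
for d in D: 
  for y in(.225,.236): print(o+d*((y-o[1])/d[1]))
E
```

```text
[0.46595359 0.225      0.09317719]
[0.46785037 0.236      0.08184608]
[0.50165036 0.225      0.0855632 ]
[0.50404298 0.236      0.07412633]
```

Emit:
send_rows(series=[{"tx": 0, "ty": 0.2, "tz": 3.0, "wx": 0, "wy": 0, "wz": -0.015, "jaw": 0.7}, {"tx": -0.5, "ty": 0, "tz": 2.0, "wx": 0, "wy": 0, "wz": 0, "jaw": 0.7}, {"tx": -0.5, "ty": 0, "tz": 0, "wx": 0, "wy": 0, "wz": 0, "jaw": 0.7}, {"tx": 0, "ty": 0, "tz": 0, "wx": 0, "wy": 0, "wz": 0, "jaw": 0.7}])

```text
t: 6.28
tool_pos: [0.4843, 0.2257, 0.049]
tool_rot: [-2.304, -2.13, -0.01]
contact_force: [0.3, 0.8, -0.1]
opening: 0.0255
```

```bash
python3 - <<'E'
from h import *
need([-.057,.205],.046,TH+.06+np.pi/2)
snap(8,"side",(110,270,150,300))
E
```

```text
t 6.28 tcp [0.4843 0.2257 0.049 ] tray [-0.0587  0.2365] yh 1.6492 tilt [ 0.002  0.007 -1.   ] F [ 0.3  0.8 -0.1] op 0.0255
shift cm [-3.14  0.35  0.28] wz 0.003
```

View pics/side8c.png

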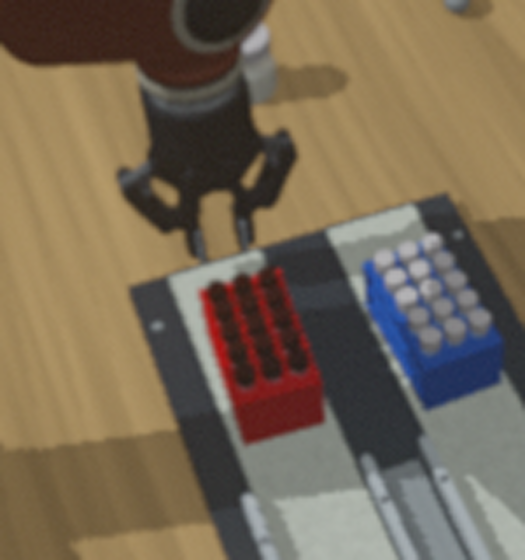

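Emit:
send_rows(series=[{"tx": -1.0, "ty": 0.3, "tz": 0.2, "wx": 0, "wy": 0, "wz": 0, "jaw": 0.7}, {"tx": -1.0, "ty": 0, "tz": 0, "wx": 0, "wy": 0, "wz": 0, "jaw": 0.7}, {"tx": -1.0, "ty": 0, "tz": 0, "wx": 0, "wy": 0, "wz": 0, "jaw": 0.7}, {"tx": -0.4, "ty": 0, "tz": 0, "wx": 0, "wy": 0, "wz": 0, "jaw": 0.7}, {"tx": -0.3, "ty": 0, "tz": 0, "wx": 0, "wy": 0, "wz": 0, "jaw": 0.7}])

```text
t: 6.95
tool_pos: [0.486, 0.1864, 0.0492]
tool_rot: [-2.305, -2.131, -0.016]
contact_force: [-0.6, -0.5, -0.1]
opening: 0.0253
```

```bash
python3 - <<'E'
from h import *
need([-.058,.19],.046,TH+.06+np.pi/2)
im=snap(9,"top",(190,320,200,420));red(im);redtop(im);snap(9,"side",(110,270,150,300))
E
```

```text
t 6.95 tcp [0.486  0.1864 0.0492] tray [-0.0562  0.1972] yh 1.6493 tilt [ 0.006  0.008 -1.   ] F [-0.6 -0.5 -0.1] op 0.0253
shift cm [-0.74 -0.14  0.31] wz 0.003
red sz [np.float64(0.1021), np.float64(0.1072)] ctr [0.4546 0.1151] tray [-0.0861  0.1253] skew -1.536
edge skew -0.006 ends y [0.2397 0.0731] edge x@mid -0.0346 ~centre x -0.0656 n 2 41
```

View pics/side9c.png

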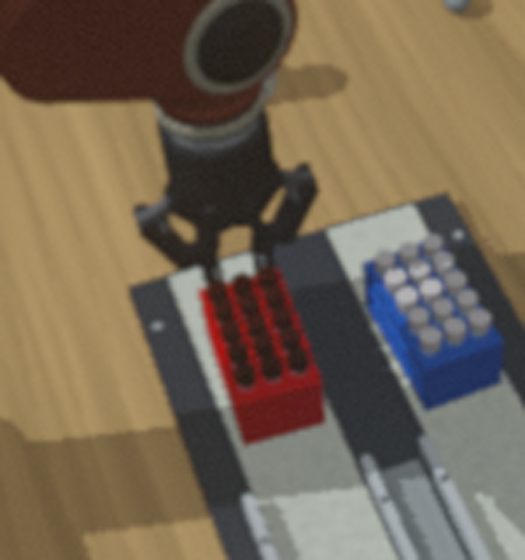

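View pics/top9c.png

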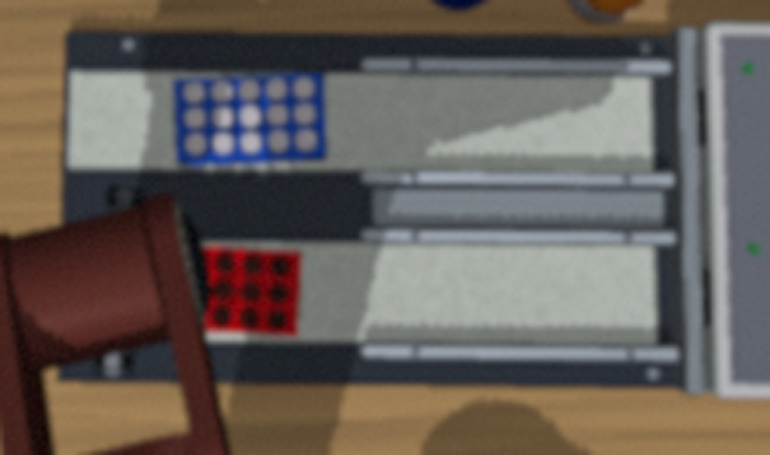

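```bash
cat >> h.py <<'E'
def front(im):
    a=im.astype(int);b,g,r=a[...,0],a[...,1],a[...,2]
    m=((r>110)&(r>4*g)&(r>4*b)).astype(np.uint8);m[:235]=0;m[310:]=0;m[:,:220]=0;m[:,400:]=0
    m=cv2.morphologyEx(m,cv2.MORPH_CLOSE,np.ones((5,5)))
    n,L,st,_=cv2.connectedComponentsWithStats(m); k=1+st[1:,4].argmax(); m=L==k
    rows=np.where(m.any(1))[0]; f=np.array([(399-np.argmax(m[i,::-1][160:]),i) for i in rows],float)
    cols=f[:,0].max()
    f=f[3:-3]; F=totray(onz("top",f+[.5,0],.064)); kf=np.polyfit(F[:,0],F[:,1],1)
    # upper & lower edges over the front ~60 mm (24 px)
    cc=np.arange(int(cols)-22,int(cols)-3)
    up=np.array([(c,np.argmax(m[:,c])-.5) for c in cc],float); lo=np.array([(c,419-np.argmax(m[::-1,c])+.5) for c in cc],float)
    U=totray(onz("top",up,.064)); D=totray(onz("top",lo,.064))
    ku=np.polyfit(U[:,1],U[:,0],1);kd=np.polyfit(D[:,1],D[:,0],1)
    s=np.mean([np.arctan(ku[0]),np.arctan(kd[0])]); ym=U[:,1].mean()
    xm=(np.polyval(ku,ym)+np.polyval(kd,ym))/2; w=np.polyval(ku,ym)-np.polyval(kd,ym)
    yf=np.polyval(kf,xm); xf=xm+(yf-ym)*s
    print("FRONT x",round(xf,4),"y",round(yf,4),"skew edges",round(np.arctan(ku[0]),3),round(np.arctan(kd[0]),3),"skew front",round(-np.arctan(kf[0]),3),"w",round(w,4),"centre",round(xf+.056*s,4),round(yf+.056,4))
E
python3 - <<'E'
from h import *
for k in(0,6,7,9): front(cv2.imread(f"pics/top{k}.png"))
E
```

```text
FRONT x -0.0807 y 0.0745 skew edges 0.356 0.139 skew front -0.322 w 0.0551 centre -0.0669 0.1305
FRONT x -0.0668 y 0.0742 skew edges 0.124 0.05 skew front 0.072 w 0.0513 centre -0.0619 0.1302
FRONT x -0.0727 y 0.0746 skew edges 0.351 0.095 skew front 0.077 w 0.0496 centre -0.0602 0.1306
FRONT x -0.0593 y 0.0742 skew edges 0.411 -0.601 skew front 0.086 w 0.0391 centre -0.0646 0.1302
```

```bash
python3 - <<'E'
import cv2
a=cv2.imread("pics/top9.png")
print(a[262:286:3,284:289].tolist()[0], a[270,240],a[262,235],a[255:265,275].tolist(),a[278:290,275].tolist())
E
sed -i 's/m=((r>110)&(r>4\*g)&(r>4\*b)).astype(np.uint8);m\[:235\]/m=((r>55)\&(r>3*g)\&(r>3*b)).astype(np.uint8);m[:235]/' h.py
python3 - <<'E'
from h import *
for k in(0,6,7,9): front(cv2.imread(f"pics/top{k}.png"))
E
```

```text
[[50, 51, 114], [66, 67, 114], [92, 96, 111], [111, 116, 115], [117, 121, 117]] [42 46 91] [26 35 73] [[42, 36, 33], [41, 36, 31], [43, 37, 34], [67, 67, 64], [100, 105, 100], [107, 110, 117], [80, 83, 122], [38, 38, 118], [16, 10, 111], [9, 1, 102]] [[14, 11, 117], [13, 6, 111], [14, 9, 107], [9, 9, 105], [15, 9, 109], [10, 5, 114], [34, 33, 117], [69, 71, 109], [89, 93, 101], [82, 84, 82], [58, 56, 52], [41, 36, 30]]
FRONT x -0.0769 y 0.0741 skew edges 0.129 0.148 skew front -0.283 w 0.0591 centre -0.0692 0.1301
FRONT x -0.0643 y 0.0735 skew edges 0.035 0.061 skew front 0.04 w 0.056 centre -0.0616 0.1295
FRONT x -0.0646 y 0.074 skew edges 0.051 0.066 skew front 0.066 w 0.0562 centre -0.0613 0.13
FRONT x -0.065 y 0.074 skew edges 0.07 0.066 skew front 0.072 w 0.056 centre -0.0612 0.13
```

```bash
sed -i 's/(r>55)&(r>3\*g)&(r>3\*b)/(r>55)\&(r>2.1*g)\&(r>2.1*b)/; s/    f=f\[3:-3\]; F=/    f=f[f[:,0]>cols-6][2:-2]; F=/' h.py
python3 - <<'E'
from h import *
for k in(6,7,9): front(cv2.imread(f"pics/top{k}.png"))
E
```

```text
FRONT x -0.0645 y 0.0719 skew edges 0.067 0.066 skew front 0.1 w 0.0581 centre -0.0608 0.1279
FRONT x -0.0645 y 0.0727 skew edges 0.067 0.069 skew front 0.025 w 0.058 centre -0.0607 0.1287
FRONT x -0.0645 y 0.0726 skew edges 0.067 0.066 skew front 0.037 w 0.0581 centre -0.0608 0.1286
```

Emit:
send_rows(series=[{"tx": -0.3, "ty": 0, "tz": 0.1, "wx": 0.006, "wy": -0.01, "wz": 0.01, "jaw": 0.7}, {"tx": -0.4, "ty": 0, "tz": 0, "wx": 0, "wy": 0, "wz": 0, "jaw": 0.7}, {"tx": -0.5, "ty": 0, "tz": 0, "wx": 0, "wy": 0, "wz": 0, "jaw": 0.7}, {"tx": -0.5, "ty": 0, "tz": 0, "wx": 0, "wy": 0, "wz": 0, "jaw": 0.7}])

```text
t: 7.55
tool_pos: [0.4845, 0.1699, 0.0481]
tool_rot: [-2.317, -2.121, 0.001]
contact_force: [0.4, 1.4, -0.3]
opening: 0.0257
```

```bash
python3 - <<'E'
from h import *
need([-.058,.175],.046,TH+.06+np.pi/2)
front(snap(10,"top",(190,320,200,420)));snap(10,"side",(110,270,150,300))
E
```

```text
t 7.55 tcp [0.4845 0.1699 0.0481] tray [-0.0573  0.1807] yh 1.6589 tilt [-0.001 -0.    -1.   ] F [ 0.4  1.4 -0.3] op 0.0257
shift cm [-0.58 -0.03  0.21] wz -0.007
FRONT x -0.0675 y 0.0607 skew edges 0.072 0.112 skew front 0.077 w 0.0583 centre -0.0624 0.1167
```

View pics/side10c.png

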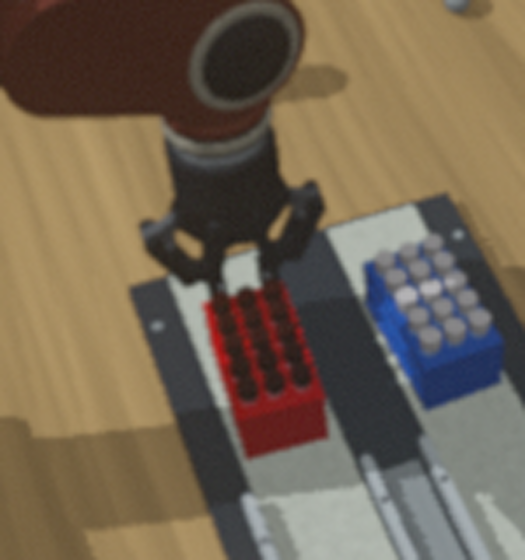

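Emit:
send_rows(series=[{"tx": -0.5, "ty": -0.05, "tz": 0, "wx": 0, "wy": 0, "wz": -0.007, "jaw": 0.7}, {"tx": -0.5, "ty": -0.05, "tz": 0, "wx": 0, "wy": 0, "wz": -0.007, "jaw": 0.7}, {"tx": -0.5, "ty": -0.05, "tz": 0, "wx": 0, "wy": 0, "wz": -0.007, "jaw": 0.7}, {"tx": -0.5, "ty": -0.05, "tz": 0, "wx": 0, "wy": 0, "wz": -0.007, "jaw": 0.7}])

```text
t: 8.15
tool_pos: [0.4807, 0.1487, 0.0481]
tool_rot: [-2.285, -2.155, 0.002]
contact_force: [0.1, 1.7, -0.6]
opening: 0.0255
```

```bash
python3 - <<'E'
from h import *
need([-.061,.155],.046,TH+np.pi/2)
front(snap(11,"top",(190,320,200,420)))
E
```

```text
t 8.15 tcp [0.4807 0.1487 0.0481] tray [-0.0607  0.1594] yh 1.6294 tilt [-0.001 -0.001 -1.   ] F [ 0.1  1.7 -0.6] op 0.0255
shift cm [-0.44 -0.01  0.21] wz -0.038
FRONT x -0.063 y 0.0392 skew edges -0.007 -0.27 skew front 0.065 w 0.0619 centre -0.0707 0.0952
```

```bash
python3 - <<'E'
from h import *
snap(12,"side",(150,310,170,320))
E
```

```text
(no output)
```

View pics/top11c.png

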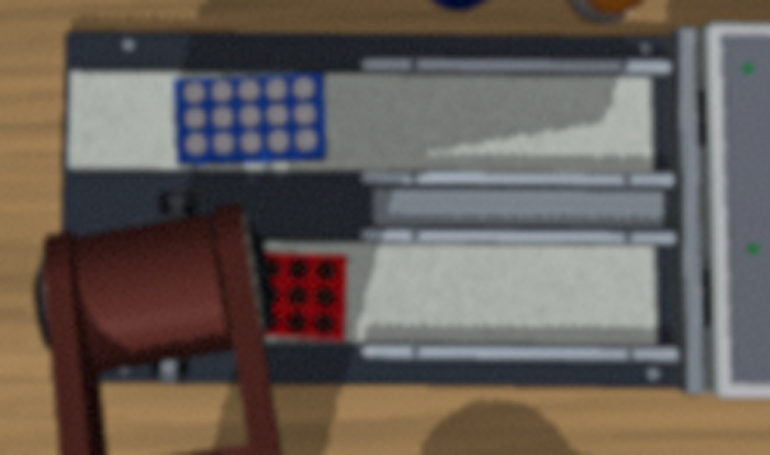

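View pics/side12c.png

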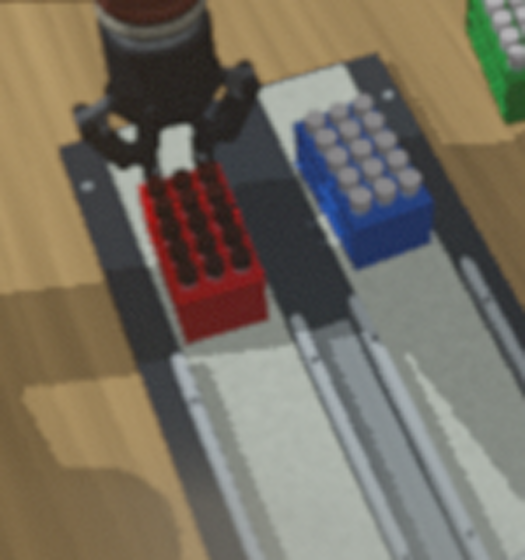

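```bash
cat >> h.py <<'E'
def sidepts(pts,b,z,f=3.5): return totray(onz("side",np.array(pts,float)/f+[b[2],b[0]],z)).round(4)
E
python3 - <<'E'
from h import *
b=(150,310,170,320)
print(sidepts([[187,341],[267,319]],b,.014)); print("top front edge",sidepts([[180,304],[262,280]],b,.064))
print("rail ends centre",sidepts([[179,355],[297,318]],b,.029))
im=cv2.imread("pics/top11.png"); print(totray(onz("top",np.array([[345,255],[344,339]])/3.5+[200,190],.064)).round(4))
E
```

```text
[[-0.0958  0.0387]
 [-0.0376  0.0348]]
top front edge [[-0.0965  0.0355]
 [-0.0387  0.0331]]
rail ends centre [[-0.1061  0.0199]
 [-0.0207  0.0176]]
[[-0.0372  0.0371]
 [-0.0978  0.0379]]
```

Emit:
send_rows(series=[{"tx": -0.4, "ty": -0.05, "tz": 0, "wx": 0, "wy": 0, "wz": -0.012, "jaw": 0.7}, {"tx": -0.4, "ty": -0.05, "tz": 0, "wx": 0, "wy": 0, "wz": -0.012, "jaw": 0.7}, {"tx": -0.4, "ty": -0.05, "tz": 0, "wx": 0, "wy": 0, "wz": -0.012, "jaw": 0.7}, {"tx": -0.4, "ty": -0.05, "tz": 0, "wx": 0, "wy": 0, "wz": -0.012, "jaw": 0.7}])

```text
t: 8.75
tool_pos: [0.4778, 0.1318, 0.0481]
tool_rot: [-2.23, -2.212, 0.002]
contact_force: [0.1, 1.2, -0.6]
opening: 0.0254
```

```bash
python3 - <<'E'
from h import *
need([-.063,.155],.046,TH+np.pi/2)
snap(13,"side",(150,310,170,320));snap(13,"top",(230,310,260,400),5)
E
```

```text
t 8.75 tcp [0.4778 0.1318 0.0481] tray [-0.0633  0.1425] yh 1.5786 tilt [-0.001 -0.001 -1.   ] F [ 0.1  1.2 -0.6] op 0.0254
shift cm [1.25 0.04 0.21] wz 0.013
```

View pics/side13c.png

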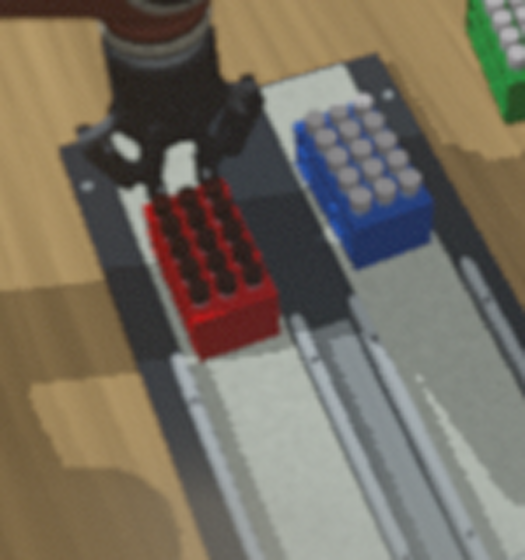

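View pics/top13c.png

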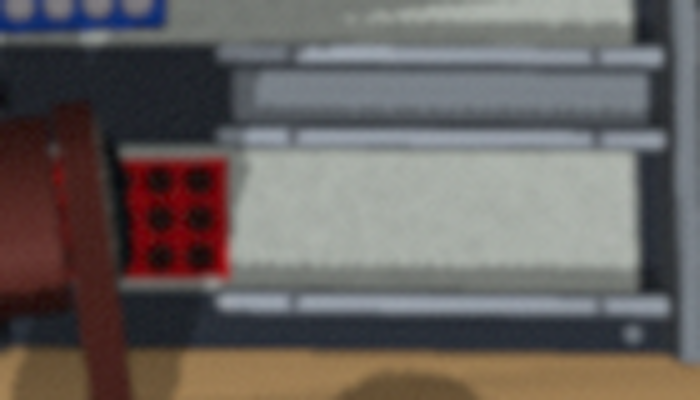

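```bash
python3 - <<'E'
from h import *
b=(150,310,170,320)
print(sidepts([[203,359],[279,335]],b,.014)); print("top front edge",sidepts([[196,325],[277,298]],b,.064))
T=lambda p,z:totray(onz("top",np.array(p)/5+[260,230],z)).round(4)
print("top",T([[229,158],[230,276]],.064))
print("top rail inner edges mouth",T([[219,145],[219,294]],.029), "far",T([[664,147],[668,295]],.029))
E
```

```text
[[-0.0901  0.0202]
 [-0.0344  0.0188]]
top front edge [[-0.0919  0.0152]
 [-0.0344  0.0151]]
top [[-0.0339  0.0186]
 [-0.0935  0.0183]]
top rail inner edges mouth [[-0.0269  0.0213]
 [-0.1044  0.0216]] far [[-0.0263 -0.2126]
 [-0.1031 -0.2125]]
```

Emit:
send_rows(series=[{"tx": -0.4, "ty": 0.04, "tz": 0, "wx": 0, "wy": 0, "wz": 0.006, "jaw": 0.7}, {"tx": -0.4, "ty": 0.04, "tz": 0, "wx": 0, "wy": 0, "wz": 0.006, "jaw": 0.7}, {"tx": -0.4, "ty": 0.04, "tz": 0, "wx": 0, "wy": 0, "wz": 0.006, "jaw": 0.7}, {"tx": -0.4, "ty": 0.04, "tz": 0, "wx": 0, "wy": 0, "wz": 0.006, "jaw": 0.7}])

```text
t: 9.35
tool_pos: [0.4792, 0.1147, 0.0481]
tool_rot: [-2.259, -2.183, 0.003]
contact_force: [0.5, 1.0, -0.6]
opening: 0.0257
```

```bash
python3 - <<'E'
from h import *
need([-.063,.155],.046,TH+np.pi/2)
snap(14,"side",(150,310,170,320));snap(14,"top",(230,310,260,400),5)
E
```

```text
t 9.35 tcp [0.4792 0.1147 0.0481] tray [-0.0615  0.1255] yh 1.6048 tilt [-0.001 -0.001 -1.   ] F [ 0.5  1.  -0.6] op 0.0257
shift cm [ 2.95 -0.19  0.21] wz -0.013
```

View pics/side14c.png

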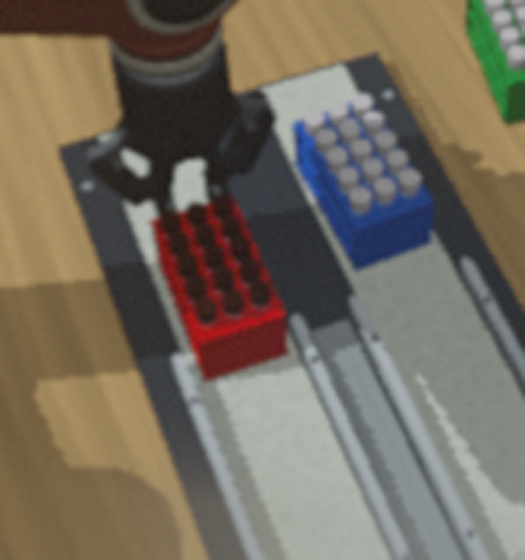

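View pics/top14c.png

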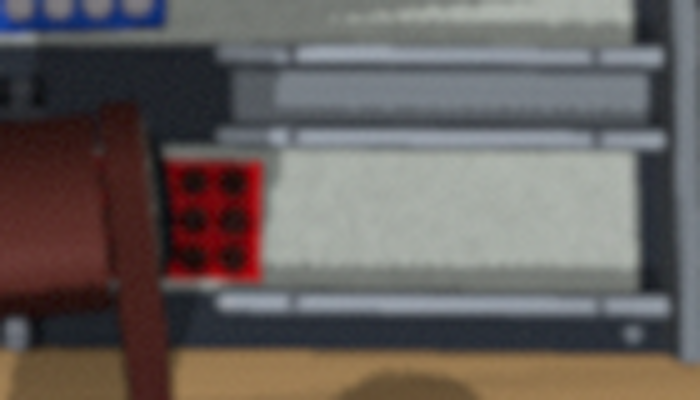

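```bash
python3 - <<'E'
from h import *
b=(150,310,170,320)
print(sidepts([[206,379],[286,356]],b,.014)); print("top front edge",sidepts([[201,343],[285,316]],b,.064))
T=lambda p,z:totray(onz("top",np.array(p)/5+[260,230],z)).round(4)
print("top",T([[263,161],[261,282]],.064))
E
```

```text
[[-0.0934  0.0039]
 [-0.036   0.0005]]
top front edge [[-0.0933  0.0003]
 [-0.0345 -0.0008]]
top [[-0.0353  0.0013]
 [-0.0964  0.0026]]
```

Emit:
send_rows(series=[{"tx": -0.5, "ty": -0.03, "tz": 0, "wx": 0, "wy": 0, "wz": -0.004, "jaw": 0.7}, {"tx": -0.5, "ty": -0.03, "tz": 0, "wx": 0, "wy": 0, "wz": -0.004, "jaw": 0.7}, {"tx": -0.5, "ty": -0.02, "tz": 0, "wx": 0, "wy": 0, "wz": -0.003, "jaw": 0.7}, {"tx": -0.5, "ty": 0, "tz": 0, "wx": 0, "wy": 0, "wz": 0, "jaw": 0.7}, {"tx": -0.5, "ty": 0, "tz": 0, "wx": 0, "wy": 0, "wz": 0, "jaw": 0.7}])

```text
t: 10.07
tool_pos: [0.4775, 0.0881, 0.0481]
tool_rot: [-2.246, -2.197, 0.003]
contact_force: [0.7, 1.3, -0.2]
opening: 0.0256
```

```bash
python3 - <<'E'
from h import *
need([-.063,.155],.046,TH+np.pi/2)
snap(15,"side",(170,330,170,320));snap(15,"top",(230,310,260,400),5)
E
```

```text
t 10.07 tcp [0.4775 0.0881 0.0481] tray [-0.0626  0.0988] yh 1.5927 tilt [-0.001 -0.001 -1.   ] F [ 0.7  1.3 -0.2] op 0.0256
shift cm [ 5.62 -0.05  0.2 ] wz -0.001
```

View pics/side15c.png

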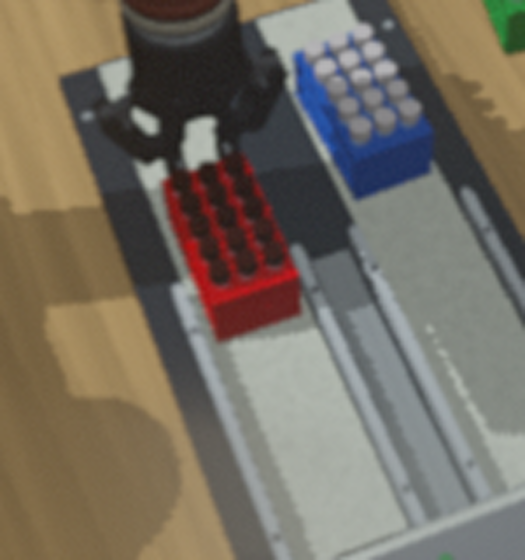

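View pics/top15c.png

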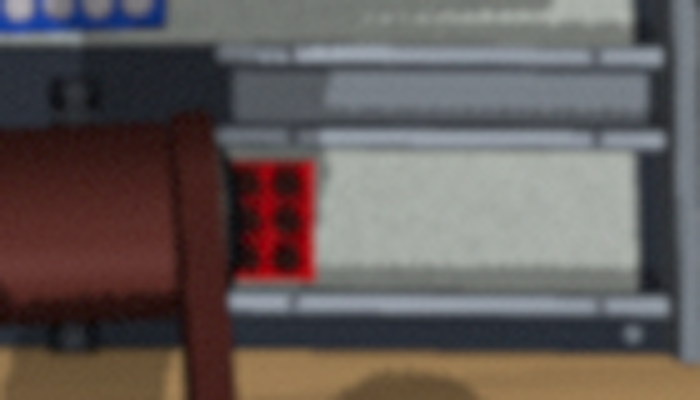

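```bash
python3 - <<'E'
from h import *
b=(170,330,170,320)
print(sidepts([[218,341],[300,315]],b,.014)); print("top front edge",sidepts([[214,306],[298,277]],b,.064))
print("side rails at near mouth inner tops",sidepts([[184,286],[297,251]],b,.029))
T=lambda p,z:totray(onz("top",np.array(p)/5+[260,230],z)).round(4)
print("top",T([[315,161],[315,281]],.064))
E
```

```text
[[-0.0941 -0.0234]
 [-0.0354 -0.0253]]
top front edge [[-0.0937 -0.0273]
 [-0.0352 -0.0272]]
side rails at near mouth inner tops [[-0.1032  0.0178]
 [-0.0216  0.0152]]
top [[-0.0351 -0.0253]
 [-0.0957 -0.0248]]
```

Emit:
send_rows(series=[{"tx": -0.7, "ty": 0, "tz": 0, "wx": 0, "wy": 0, "wz": 0, "jaw": 0.7}, {"tx": -0.7, "ty": 0, "tz": 0, "wx": 0, "wy": 0, "wz": 0, "jaw": 0.7}, {"tx": -0.7, "ty": 0, "tz": 0, "wx": 0, "wy": 0, "wz": 0, "jaw": 0.7}, {"tx": -0.7, "ty": 0, "tz": 0, "wx": 0, "wy": 0, "wz": 0, "jaw": 0.7}, {"tx": -0.7, "ty": 0, "tz": 0, "wx": 0, "wy": 0, "wz": 0, "jaw": 0.7}])

```text
t: 10.8
tool_pos: [0.4766, 0.0508, 0.0481]
tool_rot: [-2.246, -2.197, 0.004]
contact_force: [0.1, 1.8, 0.5]
opening: 0.0253
```

```bash
python3 - <<'E'
from h import *
need([-.063,.05],.046,TH+np.pi/2)
snap(16,"side",(190,350,170,320));snap(16,"top",(230,310,260,400),5)
E
```

```text
t 10.8 tcp [0.4766 0.0508 0.0481] tray [-0.0627  0.0615] yh 1.5927 tilt [-0.002 -0.002 -1.   ] F [0.1 1.8 0.5] op 0.0253
shift cm [-1.15 -0.03  0.21] wz -0.001
```

View pics/side16c.png

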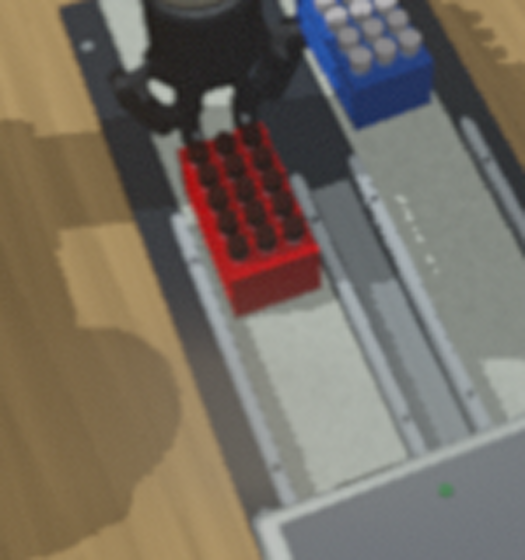

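View pics/top16c.png

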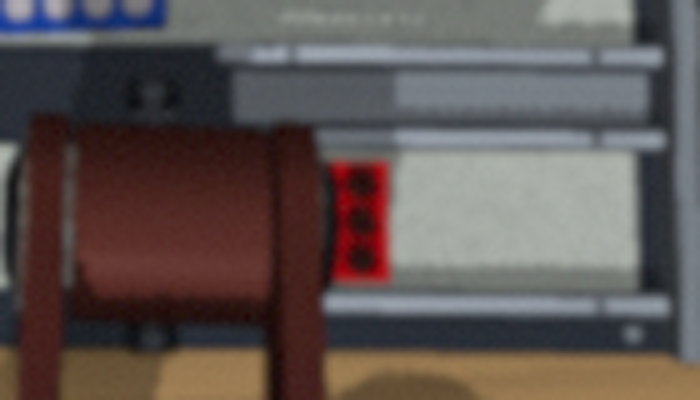

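Emit:
send_rows(series=[{"tx": -0.8, "ty": 0, "tz": 0, "wx": 0, "wy": 0, "wz": 0, "jaw": 0.7}, {"tx": -0.8, "ty": 0, "tz": 0, "wx": 0, "wy": 0, "wz": 0, "jaw": 0.7}, {"tx": -0.8, "ty": 0, "tz": 0, "wx": 0, "wy": 0, "wz": 0, "jaw": 0.7}, {"tx": -0.8, "ty": 0, "tz": 0, "wx": 0, "wy": 0, "wz": 0, "jaw": 0.7}, {"tx": -0.8, "ty": 0, "tz": 0, "wx": 0, "wy": 0, "wz": 0, "jaw": 0.7}])

```text
t: 11.52
tool_pos: [0.4755, 0.0082, 0.0481]
tool_rot: [-2.246, -2.197, 0.004]
contact_force: [-0.0, 1.1, 0.3]
opening: 0.0254
```

```bash
python3 - <<'E'
from h import *
need([-.063,.0],.046,TH+np.pi/2)
snap(17,"side",(190,350,170,320));snap(17,"top",(230,310,260,400),5)
E
```

```text
t 11.53 tcp [0.4755 0.0082 0.0481] tray [-0.0629  0.0189] yh 1.5926 tilt [-0.002 -0.002 -1.   ] F [-0.   1.1  0.3] op 0.0254
shift cm [-1.89 -0.01  0.22] wz -0.001
```

View pics/side17c.png

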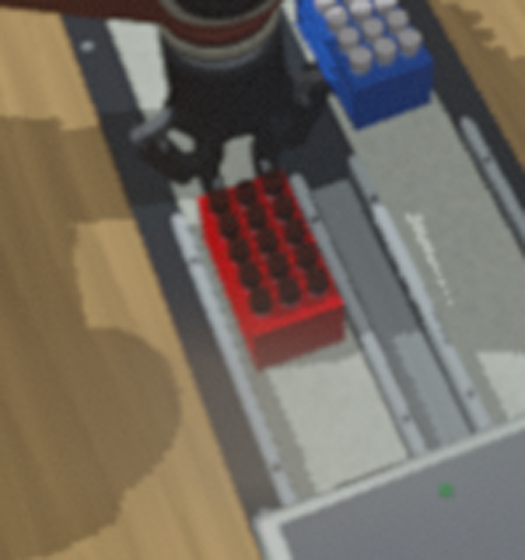

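View pics/top17c.png

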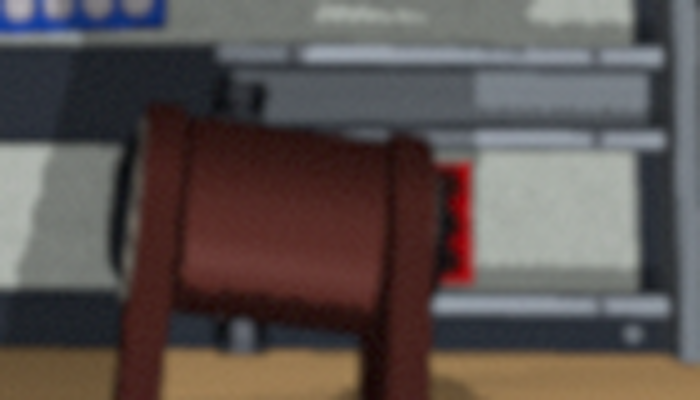

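```bash
python3 - <<'E'
from h import *
b=(190,350,170,320)
print(sidepts([[260,368],[343,342]],b,.014)); print("top front edge",sidepts([[253,331],[343,301]],b,.064))
T=lambda p,z:totray(onz("top",np.array(p)/5+[260,230],z)).round(4)
print("top",T([[472,163],[474,282]],.064))
E
```

```text
[[-0.0926 -0.1029]
 [-0.0358 -0.106 ]]
top front edge [[-0.0937 -0.1027]
 [-0.034  -0.1043]]
top [[-0.0356 -0.1053]
 [-0.0956 -0.1053]]
```

Emit:
send_rows(series=[{"tx": -0.8, "ty": 0, "tz": 0, "wx": 0, "wy": 0, "wz": 0, "jaw": 0.7}, {"tx": -0.8, "ty": 0, "tz": 0, "wx": 0, "wy": 0, "wz": 0, "jaw": 0.7}, {"tx": -0.8, "ty": 0, "tz": 0, "wx": 0, "wy": 0, "wz": 0, "jaw": 0.7}, {"tx": -0.8, "ty": 0, "tz": 0, "wx": 0, "wy": 0, "wz": 0, "jaw": 0.7}, {"tx": -0.8, "ty": 0, "tz": 0, "wx": 0, "wy": 0, "wz": 0, "jaw": 0.7}])

```text
t: 12.25
tool_pos: [0.4745, -0.0343, 0.0482]
tool_rot: [2.246, 2.197, -0.005]
contact_force: [-0.7, 3.0, 0.0]
opening: 0.0254
```

```bash
python3 - <<'E'
from h import *
need([-.063,-.092],.046,TH+np.pi/2)
snap(18,"side",(190,350,170,320));snap(18,"top",(230,310,260,400),5)
E
```

```text
t 12.25 tcp [ 0.4745 -0.0343  0.0482] tray [-0.063  -0.0236] yh 1.5927 tilt [-0.002 -0.002 -1.   ] F [-0.7  3.   0. ] op 0.0254
shift cm [-6.83  0.01  0.24] wz -0.001
```

View pics/side18c.png

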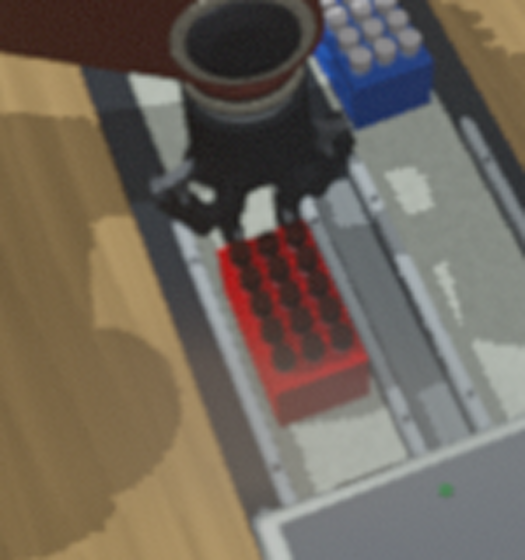

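Emit:
send_rows(series=[{"tx": -0.8, "ty": 0, "tz": 0, "wx": 0, "wy": 0, "wz": 0, "jaw": 0.7}, {"tx": -0.8, "ty": 0, "tz": 0, "wx": 0, "wy": 0, "wz": 0, "jaw": 0.7}, {"tx": -0.8, "ty": 0, "tz": 0, "wx": 0, "wy": 0, "wz": 0, "jaw": 0.7}, {"tx": -0.8, "ty": 0, "tz": 0, "wx": 0, "wy": 0, "wz": 0, "jaw": 0.7}, {"tx": -0.8, "ty": 0, "tz": 0, "wx": 0, "wy": 0, "wz": 0, "jaw": 0.7}])

```text
t: 12.98
tool_pos: [0.4734, -0.0769, 0.0483]
tool_rot: [2.246, 2.197, -0.006]
contact_force: [0.8, 1.4, -0.0]
opening: 0.0253
```

```bash
python3 - <<'E'
from h import *
need([-.063,-.092],.046,TH+np.pi/2)
snap(19,"side",(210,350,190,320));snap(19,"top",(230,310,260,400),5)
E
```

```text
t 12.97 tcp [ 0.4734 -0.0769  0.0483] tray [-0.0632 -0.0662] yh 1.5927 tilt [-0.003 -0.003 -1.   ] F [ 0.8  1.4 -0. ] op 0.0253
shift cm [-2.58  0.02  0.23] wz -0.001
```

View pics/side19c.png

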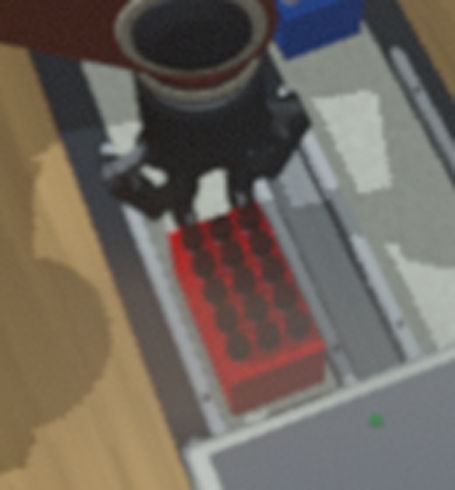

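View pics/top19c.png

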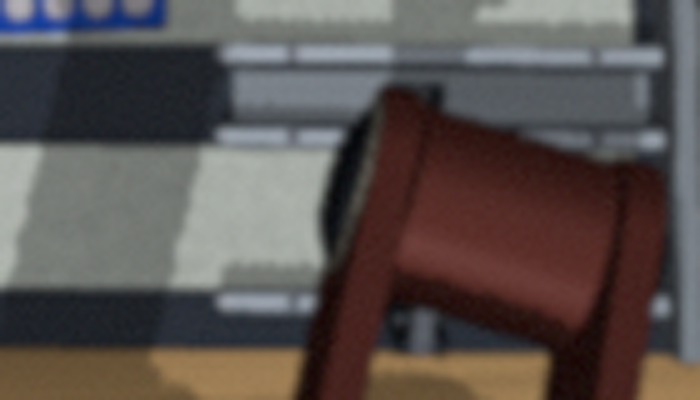

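Emit:
send_rows(series=[{"tx": -0.5, "ty": 0, "tz": 0, "wx": 0, "wy": 0, "wz": 0, "jaw": 0.7}, {"tx": -0.5, "ty": 0, "tz": 0, "wx": 0, "wy": 0, "wz": 0, "jaw": 0.7}, {"tx": -0.4, "ty": 0, "tz": 0, "wx": 0, "wy": 0, "wz": 0, "jaw": 0.7}, {"tx": -0.3, "ty": 0, "tz": 0, "wx": 0, "wy": 0, "wz": 0, "jaw": 0.7}])

```text
t: 13.58
tool_pos: [0.4731, -0.0949, 0.0484]
tool_rot: [2.246, 2.196, -0.006]
contact_force: [0.2, 1.6, 0.5]
opening: 0.0251
```

```bash
python3 - <<'E'
from h import *
need([-.063,-.092],.046,TH+np.pi/2)
snap(20,"side",(220,330,200,320),5)
E
```

```text
t 13.57 tcp [ 0.4731 -0.0949  0.0484] tray [-0.0632 -0.0842] yh 1.5932 tilt [-0.002 -0.003 -1.   ] F [0.2 1.6 0.5] op 0.0251
shift cm [-0.78  0.02  0.24] wz -0.001
```

View pics/side20c.png

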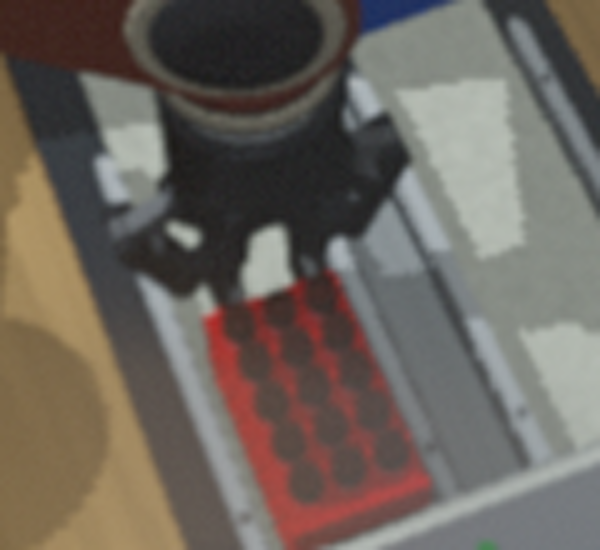

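Emit:
send_rows(series=[{"tx": -0.2, "ty": 0, "tz": 0, "wx": 0, "wy": 0, "wz": 0, "jaw": 0.7}, {"tx": -0.15, "ty": 0, "tz": 0, "wx": 0, "wy": 0, "wz": 0, "jaw": 0.7}])

```text
t: 13.88
tool_pos: [0.473, -0.0988, 0.0484]
tool_rot: [2.246, 2.196, -0.006]
contact_force: [-1.2, 1.4, 0.4]
opening: 0.026
```

Emit:
send_rows(series=[{"tx": -0.15, "ty": 0, "tz": 0, "wx": 0, "wy": 0, "wz": 0, "jaw": 0.7}])

```text
t: 14.0
tool_pos: [0.473, -0.0995, 0.0484]
tool_rot: [-2.246, -2.195, 0.003]
contact_force: [0.1, 9.6, 1.9]
opening: 0.0251
```

Emit:
send_rows(series=[{"tx": -0.1, "ty": 0, "tz": 0, "wx": 0, "wy": 0, "wz": 0, "jaw": 0.7}])

```text
t: 14.12
tool_pos: [0.4731, -0.0995, 0.0484]
tool_rot: [-2.245, -2.193, 0.0]
contact_force: [0.1, 6.7, 1.5]
opening: 0.0253
```

Emit:
send_rows(series=[{"tx": 0.3, "ty": 0, "tz": 0, "wx": 0, "wy": 0, "wz": 0, "jaw": 0.7}, {"tx": 2.0, "ty": 0, "tz": 0, "wx": 0, "wy": 0, "wz": 0, "jaw": 0.7}, {"tx": 3.0, "ty": 0, "tz": 0, "wx": 0, "wy": 0, "wz": 0, "jaw": 0.7}, {"tx": 3.0, "ty": 0, "tz": -4.0, "wx": 0, "wy": 0, "wz": 0, "jaw": 0.7}, {"tx": 4.0, "ty": 0, "tz": -5.0, "wx": 0, "wy": 0, "wz": 0, "jaw": 0.7}])

```text
t: 14.75
tool_pos: [0.4735, 0.0234, 0.1361]
tool_rot: [-2.248, -2.187, 0.015]
contact_force: [0.3, 0.3, -0.3]
opening: 0.0256
```

Emit:
send_rows(series=[{"tx": 6.0, "ty": 0, "tz": -2.0, "wx": 0, "wy": 0, "wz": 0, "jaw": 0.7}, {"tx": 6.0, "ty": 0, "tz": 0, "wx": 0, "wy": 0, "wz": 0, "jaw": 0.7}, {"tx": 6.0, "ty": 0, "tz": 0, "wx": 0, "wy": 0, "wz": 0, "jaw": 0.7}, {"tx": 0, "ty": 0, "tz": 0, "wx": 0, "wy": 0, "wz": 0, "jaw": 0.7}])

```text
t: 15.25
tool_pos: [0.4829, 0.209, 0.1635]
tool_rot: [2.243, 2.187, 0.002]
contact_force: [1.1, -0.8, -0.4]
opening: 0.0258
```

```bash
python3 - <<'E'
from h import *
need([-.063,-.092],.046,TH+np.pi/2)
im=snap(21,"top",(190,320,200,420)); red(im);redtop(im);snap(21,"side",(200,350,180,330))
E
```

```text
t 15.25 tcp [0.4829 0.209  0.1635] tray [-0.0597  0.2198] yh 1.596 tilt [ 0.007 -0.005 -1.   ] F [ 1.1 -0.8 -0.4] op 0.0258
shift cm [-31.12  -0.28  11.91] wz -0.004
red sz [np.float64(0.0629), np.float64(0.1119)] ctr [ 0.4696 -0.1626] tray [-0.0652 -0.152 ] skew -0.007
edge skew -0.038 ends y [ 0.2333 -0.2098] edge x@mid -0.041 ~centre x -0.072 n 24 42
```

View pics/top21c.png

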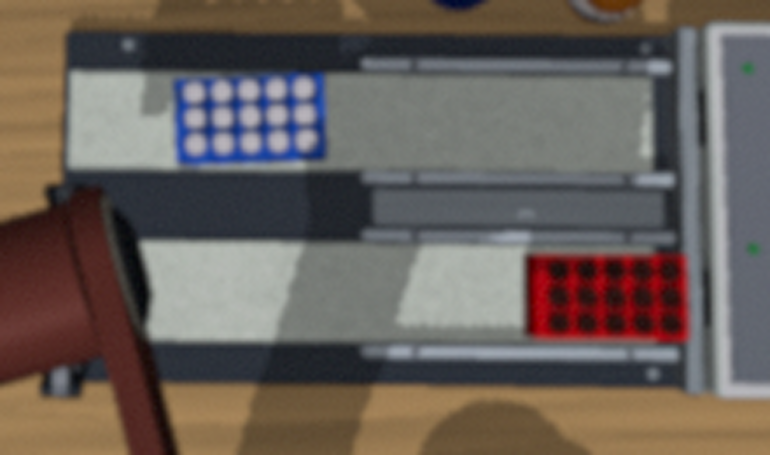

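View pics/side21c.png

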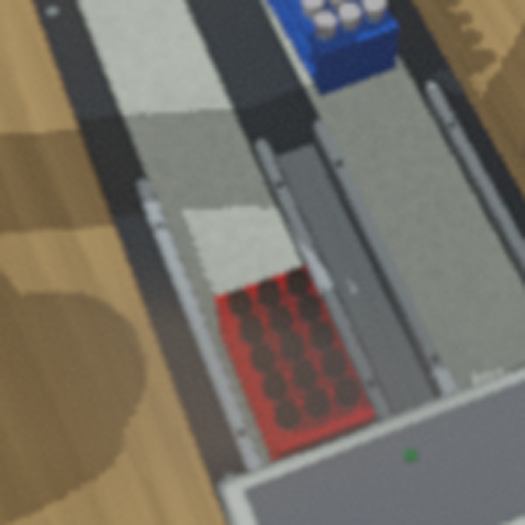

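```bash
python3 - <<'E'
from h import *
T=lambda p,z:totray(onz("top",np.array(p)/3.5+[200,190],z)).round(4)
print("rack front",T([[687,258],[687,340]],.064),"rear top edge",T([[532,257],[532,336]],.064))
print("stop face (near edge) at z .054",T([[680,60],[683,210],[687,380]],.054))
# expected px of rear top edge when home
for y in(-.153,-.159):
    P=toworld(np.array([[-.065,y+.056],[-.065,y-.056]]));print(y,(proj("top",np.c_[P,[.064]*2])-[200,190])*3.5,(proj("side",np.c_[P,[.064]*2])-[180,200])*3.5)
a=cv2.imread("pics/top21.png");print(a[275,345:358].tolist());print(a[275,390:402].tolist())
E
```

```text
rack front [[-0.0376 -0.2118]
 [-0.0966 -0.2101]] rear top edge [[-0.0377 -0.0992]
 [-0.0946 -0.0983]]
stop face (near edge) at z .054 [[ 0.1091 -0.2134]
 [-0.0025 -0.2126]
 [-0.1258 -0.212 ]]
-0.153 [[529.58569011 294.72286443]
 [684.27327542 295.91637411]] [[257.95955883 273.13633175]
 [325.05350488 426.89376528]]
-0.159 [[537.85726823 294.78493347]
 [692.57851634 295.98240564]] [[261.33177379 280.89367254]
 [328.90718848 435.68748022]]
[[171, 178, 172], [170, 177, 170], [170, 176, 171], [159, 166, 162], [120, 125, 131], [60, 62, 87], [15, 13, 85], [0, 0, 121], [13, 2, 154], [14, 1, 166], [14, 0, 158], [16, 14, 127], [20, 20, 84]]
[[14, 18, 42], [15, 20, 42], [13, 17, 42], [10, 14, 53], [17, 15, 96], [42, 39, 137], [86, 80, 142], [119, 112, 125], [136, 129, 122], [135, 127, 119], [106, 101, 94], [58, 53, 51]]
```

```bash
python3 - <<'E'
from station import ctrl
print(ctrl.finish_job())
E
```

```text
the job is handed in; nothing more can be done
None
```

I slid the red rack down its lane to the end stop, took the fingers clear and handed the job in at about 15.3 s. No verdict is reported, so this rests on my own checks.

**How it was done:** I first nudged the rack's side near its leading end with the open fingers, cutting its skew from about 0.15 to 0.06 rad. Then I set both fingertips, part-closed, flat against its trailing end. I pushed it in a shallow arc to line it up, then straight down the lane.

**Last checks:**
- **Contact with the stop:** the force was under 3 N in every reading while the rack slid. It rose to 9.6 N at the end, and the rack advanced no further.
- **Position and squareness:** the top view after release put the rack's centre 0.2 mm off the lane's centre line, with a skew of -0.007 rad.
- **Blue rack and rails:** the blue rack looked unmoved. I saw no contact with the rails at any stage, and the readings gave no sign of any.
- **Flask, bottle and jar:** I did not measure these at the end. I kept the arm's path clear of them.

**Disagreements:**
- **Distance to the stop:** the full top-view outline put the rack's centre at tray y = -0.152 m, about 7 mm short of home. That outline also takes in the visible rear face. The leading edge measured about 1.5 mm from the stop face, the rear edge in the side view matched the home position, and the force agreed. I took the rack to be home.
- **Edge-line check:** one automatic fit gave a skew of -0.038 rad, but it had picked up the arm in the picture, so I discarded it.

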